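# Switch on the isolator that is still off

### The arm

A 7-joint arm with a two-finger parallel gripper is mounted at the origin on the work surface. World frame = base frame: x ahead of the robot, y to its left, z up, the work surface at z = 0. Lengths are in mm, angles in rad, forces in N, time in s.
With the tool pointing down it reaches from about 400 to 900 mm from the base axis. Payload 5.5 kg.
Tool frame: the origin (TCP) lies midway between the tips of the shut fingers; the grasp point (between the pads) lies 19 mm behind it (arm.grip_depth is the distance from the TCP to the grasp point, in mm); z points along the fingers, y is the line along which they close (so a half turn about z gives the same grasp; the last joint's range is limited). The gripper opens to 92 mm and grips with 3 to 60 N. Pads are 19 mm wide; open, the fingers measure 130 mm over their backs; the gripper's body (75 mm by 190 mm) begins 47 mm behind the grasp point.
Start: joints at [1.591, 0.501, -0.427, 1.55, 0.221, 1.138, -0.21], TCP at [156.308, -630.926, 226.729] pointing down, gripper open.
Joint ranges: [-2.88, 2.88], [-0.31, 2.03], [-1.54, 1.56], [0.2, 2.42], [-1.41, 4.55], [0.19, 2.02], [-2.57, 2.57]. Speed limits (rad/s): [2.57, 2.57, 3.14, 3.14, 3.14, 3.14, 3.14].

### API

Orientations are given as a unit quaternion [w, x, y, z].
In Python, from bench import arm, imaging gives the robot as it stands.
- The arm moves only by the tool apply_moves, never from a script. Its argument "rows" is a list of rows, each a list of 3 entries, a list of its own where there are three numbers: the shift along the tool's x, y, z in units of 0.15 m (1.0 is 0.15 m), then the turn, a rotation vector about the tool's x, y, z in units of 90 degrees (1.0 is 90 degrees), then the finger opening in mm, from 0 to 91.8. In form: [[[dx, dy, dz], [ax, ay, az], jaw], ...]. A call has exactly 10 rows; each row is the pose to reach, as a shift and turn from the pose commanded when the call began, along the tool's axes at that moment; what a row does not reach only later rows make up. A row lasts 1/8 s, in which the tool goes at most 62.5 mm and 10.7 degrees, less where a joint would pass 70% of its speed; a pose out of reach is approached as far as the arm can. A call with a number of a shift or a turn outside -1 to 1 is refused whole. A call with a gripper value outside its range is refused whole. The fingers move at their own pace and stop on an object; "force" is the grip in N (left out, the last holds). Time passes only in rows, so rows that repeat a pose let the fingers close, or fill a call up. It gives the time, the measured TCP pose, the force, the opening and the grip force at its end, in the units of the state.
- arm.state(): the state, without advancing time (a new reading comes with each control period).
- imaging.capture(name): name is "scene" or "top"; returns the picture (384x512x3 uint8, red, green, blue); there is no depth.
- imaging.camera_params(name): a dict with "K" (3x3 intrinsics, pixels), "view" (4x4, takes a point from world to camera coordinates). Camera axes: x right, y up, looking along -z (the intrinsics and any distortion apply to the point x, -y, -z); pixel columns grow to the right and rows downward; lengths in mm; the calibration is good to about 2 mm. A picture is of the moment at which its call begins. camera_params takes no time and is no camera call.
- arm.close_job(): hands the job in; it is judged then, once.
The state is a dict: "clock": time; "qpos": joint angles; "joint_vel": joint speeds; "joint_efforts": joint torques, N m; "tool_pos": TCP position; "ee_rot": TCP orientation; "force": force on the tool from outside, world axes, zero at the start; "torque": the same for the moment, N m; "grip_width": finger opening in mm; "finger_force": force on a finger pad.
Only numpy, scipy, OpenCV 4.12 (cv2) and the standard library are available. Lean on these libraries where they do the work, as an engineer would, in place of code of your own. Each camera call takes 0.05 s, during which the arm holds its last target. There are 200 camera calls.

### The job

Two guarded bench isolators stand among the lab things; under their clear guards, one lever is already thrown on (leaning away from the robot, towards the guard's hinge), the other is still off (leaning towards the robot). Switch on the one that is off: with a fingertip under its front tab flip its guard right back so that it stays open, push the lever over to the far side, then tip the guard forward again and let it drop shut. Be gentle, leave the other isolator and everything else on the bench alone, and do not grip or pick up anything.

Things in the scene. Friction and masses are not known exactly. Their poses are not given: they have to be found in the camera images.
- isolator_a: bench isolator: grey housing 100 (x) x 96 (y) mm on a 130 x 130 x 6 mm flange bolted to the bench, flat top 64 mm above the bench with a lever under a clear hinged guard. Origin: centre of the underside, on the bench. +x runs from its front (guard's finger tab, robot's side) to its back (hinge; a conduit reaches to x = 84 mm); z up. This one is off at the start.
- guard_a (a joint): clear guard of isolator a, free hinge: 0 = shut; 1.35 = flipped back, at its stop. 0.5 N at the tab lifts it; released beyond 0.95 it falls open and stays, below that it falls shut. Shut it is a hood 90 (x) x 90 (y) mm, walls 3 mm, top face 119 mm above the bench; skirt (isolator x = -50) and front half of the cheeks end at z = 96, 32 mm above the housing top; behind x = -2 the cheeks go down to 66
- lever_a (a joint): black bat lever of isolator a, 13 mm thick, 46 mm long, pivot at isolator x = -4, z = 68 mm. 0 = off, leaning 0.45 rad from upright to -x (front, towards the robot); 0.9 = on, leaning 0.45 rad to +x (away). Over-centre spring: past upright (0.45) it snaps to the stop by itself; about 0.6 N at its end throws it
- guard_a_tab (a point): middle of the front edge of the finger tab of guard a: a clear lip 36 mm wide (y), 3 mm thick, sticking out 20 mm forward from the foot of the skirt; shut, this point is at isolator x = -68, z = 97.5 mm and the tab overhangs the housing's front by 18 mm, with only flange and bench below. Flipped back it stands at x = 41, z = 183
- guard_a_hinge (a point): middle of the hinge axis of guard a, along the isolator's y, at isolator x = 40, z = 72 mm. Flipped back, the guard's top plate stands behind it: its outer face leans from x = 86, z = 82 (foot) to x = 66, z = 170 mm (upper edge, 90 mm wide)
- lever_a_tip (a point): point on the axis of lever a, 40 mm from its pivot (6 mm short of its end): when off at isolator x = -21, z = 104 mm; when on at x = 13, z = 104 mm
- isolator_b: bench isolator: grey housing 100 (x) x 96 (y) mm on a 130 x 130 x 6 mm flange bolted to the bench, flat top 64 mm above the bench with a lever under a clear hinged guard. Origin: centre of the underside, on the bench. +x runs from its front (guard's finger tab, robot's side) to its back (hinge; a conduit reaches to x = 84 mm); z up. This one is on at the start.
- guard_b (a joint): clear guard of isolator b, free hinge: 0 = shut; 1.35 = flipped back, at its stop. 0.5 N at the tab lifts it; released beyond 0.95 it falls open and stays, below that it falls shut. Shut it is a hood 90 (x) x 90 (y) mm, walls 3 mm, top face 119 mm above the bench; skirt (isolator x = -50) and front half of the cheeks end at z = 96, 32 mm above the housing top; behind x = -2 the cheeks go down to 66
- lever_b (a joint): black bat lever of isolator b, 13 mm thick, 46 mm long, pivot at isolator x = -4, z = 68 mm. 0 = off, leaning 0.45 rad from upright to -x (front, towards the robot); 0.9 = on, leaning 0.45 rad to +x (away). Over-centre spring: past upright (0.45) it snaps to the stop by itself; about 0.6 N at its end throws it
- guard_b_tab (a point): middle of the front edge of the finger tab of guard b: a clear lip 36 mm wide (y), 3 mm thick, sticking out 20 mm forward from the foot of the skirt; shut, this point is at isolator x = -68, z = 97.5 mm and the tab overhangs the housing's front by 18 mm, with only flange and bench below. Flipped back it stands at x = 41, z = 183
- guard_b_hinge (a point): middle of the hinge axis of guard b, along the isolator's y, at isolator x = 40, z = 72 mm. Flipped back, the guard's top plate stands behind it: its outer face leans from x = 86, z = 82 (foot) to x = 66, z = 170 mm (upper edge, 90 mm wide)
- lever_b_tip (a point): point on the axis of lever b, 40 mm from its pivot (6 mm short of its end): when off at isolator x = -21, z = 104 mm; when on at x = 13, z = 104 mm
- tube_rack: bystander, loose: white plastic tube rack, 110 x 50 mm, 92 mm high with its capped tubes; origin at the centre of its underside
- vial: bystander, loose: small capped vial, 28 mm across, 55 mm high; origin at the centre of its underside
- reagent_bottle: bystander, loose: amber reagent bottle, 60 mm across, 125 mm high; origin at the centre of its underside
- beaker: bystander, loose: glass beaker, 72 mm across, 90 mm high; origin at the centre of its underside
- tip_box: bystander, loose: pipette tip box with clear lid, 120 x 85 mm, 65 mm high; origin at the centre of its underside
- petri_dishes: bystander, loose: two stacked clear Petri dishes, 93 mm across, 30 mm high; origin at the centre of its underside
- timer: bystander, loose: flat white bench timer, 65 x 65 mm, 18 mm high; origin at the centre of its underside

How it is judged (in metres and radians):
On the way, in this order (a step that is already met when the one before it is completed fails the run):
1. the guard of the isolator that is off is flipped back to where it stays (beyond 1.15 rad), its lever still off (value of joint guard_a above 1.15 rad and value of joint lever_a below 0.45 rad), for 0.2 s.
2. its lever is thrown over to on while the guard is open (value of joint lever_a above 0.78 rad and value of joint guard_a above 0.9 rad), for 0.1 s.
3. its guard has dropped shut over the lever (value of joint guard_a below 0.06 rad and value of joint lever_a above 0.78 rad), for 0.2 s.
At the end, for the whole second after the job is handed in: the lever that was off is at its on stop (0.78 rad or more) and its guard is shut (under 0.06 rad); the other isolator is still on with its guard shut; every loose thing is within 25 mm of where it stood (all of step 3 and value of joint lever_b above 0.78 rad and value of joint guard_b below 0.06 rad and distance of each of tube_rack, vial, reagent_bottle, beaker, tip_box, petri_dishes, timer from where it was at the start of the episode below 0.025 m); the robot touches nothing.
It fails at once if the lever is thrown past upright with its guard down (under 0.5 rad) (value of joint lever_a between 0.45 and 0.7 rad and value of joint guard_a below 0.5 rad).
It fails at once if the other isolator is worked: its guard lifted over 0.2 rad or its lever moved off its stop (value of joint guard_b above 0.2 rad or value of joint lever_b below 0.6 rad).
It fails at once if an isolator, its guard or lever is forced or gripped (over 45 N from the robot) (contact force between any of the fingers, the arm and isolator_a above 45 N or contact force between any of the fingers, the arm and isolator_b above 45 N).
It fails at once if a bystander is lifted, carried or shoved more than 25 mm (distance of any of tube_rack, vial, reagent_bottle, beaker, tip_box, petri_dishes, timer from where it was at the start of the episode above 0.025 m).
It also fails if it takes over 64 s, if anything falls off the work surface, if the arm or the gripper's body presses on something with over 40 N, if the wrist force passes 120 N, or if a joint passes its speed limit or range.

## Working session

There is one attempt and no reset: what is moved stays moved. The work goes in short steps, Python scripts to look and compute and a tool call to move; the robot and the scene stay as the last step left them, time stands still between calls to the robot, and variables do not carry over. Pictures are saved under pics/ and viewed, at most 10 in all, crops included, and the job is handed in when it is done.

Besides the shell and the picture viewer there is one more tool, called after "Call:" as name(argument=value, ...), one argument or row to a line, values as JSON. apply_moves: Moves the arm, as the interface text tells. Shifts and turns lie within -1 to 1; 1 stands for 0.15 m of shift or 90 degrees of turn. Its arguments: {"type":"object","properties":{"rows":{"type":"array"},"force":{"type":"number"}},"required":["rows"]}

```bash
mkdir -p pics; ls
python3 - <<'E'
from bench import arm, imaging
import cv2
for n in("scene","top"):
    cv2.imwrite(f"pics/{n}0.png",imaging.capture(n)[:,:,::-1]); p=imaging.camera_params(n); print(n,p)
s=arm.state(); print(s["clock"],s["tool_pos"],s["ee_rot"],s["grip_width"])
E
```

```text
pics
scene {'K': array([[386.64636786,   0.        , 256.43044405],
       [  0.        , 386.64636786, 194.23662261],
       [  0.        ,   0.        ,   1.        ]]), 'view': array([[ 2.97274473e-01,  9.54783751e-01,  3.98461272e-03,
        -1.49218562e+02],
       [-6.90386262e-01,  2.12067091e-01,  6.91660580e-01,
         2.89492653e+02],
       [ 6.59541278e-01, -2.08363956e-01,  7.22211717e-01,
        -1.49612705e+03],
       [ 0.00000000e+00,  0.00000000e+00,  0.00000000e+00,
         1.00000000e+00]])}
top {'K': array([[414.21875406,   0.        , 261.47427516],
       [  0.        , 414.21875406, 192.45238559],
       [  0.        ,   0.        ,   1.        ]]), 'view': array([[-2.37999081e-02, -9.99697500e-01, -6.20267393e-03,
         5.77092616e+00],
       [ 9.92141855e-01, -2.43814496e-02,  1.22719537e-01,
        -5.06036926e+02],
       [-1.22833645e-01, -3.23321872e-03,  9.92422008e-01,
        -1.17923209e+03],
       [ 0.00000000e+00,  0.00000000e+00,  0.00000000e+00,
         1.00000000e+00]])}
0.1 [ 156.08533319 -630.34071007  225.78999519] [-8.63470120e-04  9.92636583e-01  1.21127459e-01 -8.21606940e-05] 91.52003113445737
```

View pics/scene0.png

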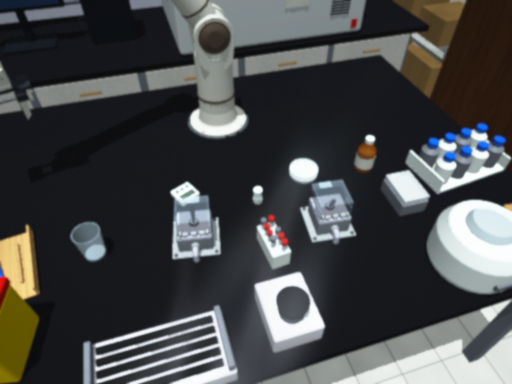

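View pics/top0.png

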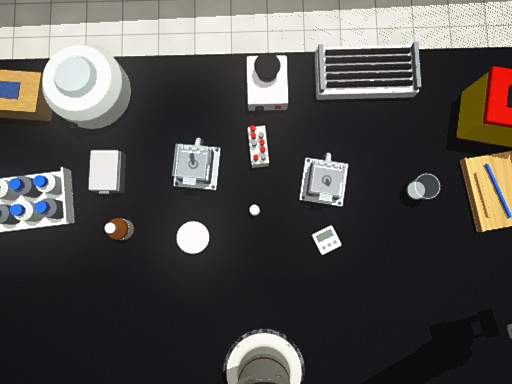

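The scene picture shows the isolators at about (196,235) and (328,212). In the top picture they are at (325,181) and (196,166). I'll enlarge all four views to read the levers and corners.

Run:
```python
import cv2,numpy as np
s=cv2.imread("pics/scene0.png");t=cv2.imread("pics/top0.png")
def c(i,x,y,w=66,h=50):
    o=cv2.resize(i[y-h//2:y+h//2,x-w//2:x+w//2],(396,300),interpolation=cv2.INTER_CUBIC)
    for k in range(0,w,10):
        X=(k)*6; cv2.putText(o,str(x-w//2+k),(X,8),0,.3,(0,255,255)); cv2.line(o,(X,10),(X,14),(0,255,255))
    for k in range(0,h,10):
        cv2.putText(o,str(y-h//2+k),(0,k*6+4),0,.3,(0,255,255))
    return o
cv2.imwrite("pics/crop0.png",np.vstack([np.hstack([c(t,196,166),c(t,325,181)]),np.hstack([c(s,328,212),c(s,196,230)])]))
```

```text
(no output)
```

View pics/crop0.png

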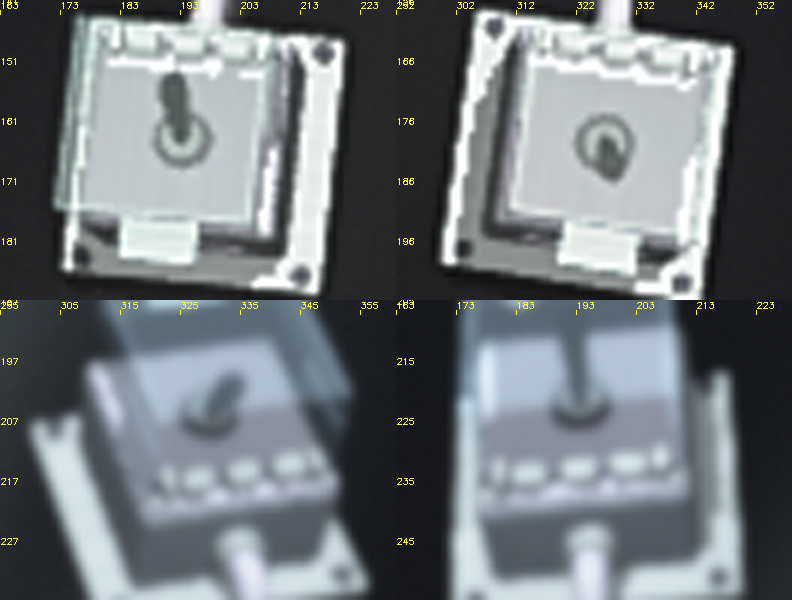

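```bash
cat > h.py <<'E'
import numpy as np, cv2
from bench import arm, imaging
from scipy.optimize import least_squares
from scipy.spatial.transform import Rotation as R
def proj(n,P):
    p=imaging.camera_params(n);V=p["view"];C=np.atleast_2d(P)@V[:3,:3].T+V[:3,3]
    C=C*[1,-1,-1];q=C@p["K"].T;return q[:,:2]/q[:,2:]
def ray(n,u,z):
    p=imaging.camera_params(n);V=p["view"];d=np.linalg.solve(p["K"],[u[0],u[1],1])*[1,-1,-1]
    d=V[:3,:3].T@d;o=-V[:3,:3].T@V[:3,3];return o+d*(z-o[2])/d[2]
def iso(v,P): 
    c,s=np.cos(v[2]),np.sin(v[2]);P=np.atleast_2d(P).astype(float)
    return np.c_[v[0]+c*P[:,0]-s*P[:,1],v[1]+s*P[:,0]+c*P[:,1],P[:,2]]
E
python3 - <<'E'
from h import *
L=np.array([[65,65,6],[65,-65,6],[-65,65,6],[-65,-65,6],[-68,0,97.5]])
for nm,px in (("a",[[306,157.7],[348.5,163.5],[299.7,200.2],[342.7,205.7],[325.3,200.8]]),
  ("b",[[None]*2,[220.2,147.5],[173.3,186],[216.3,190],[189.3,185]])):
    k=[i for i in range(5) if px[i][0]];px=np.array([px[i] for i in k],float)
    x0=ray("top",px[-1],97.5);r=least_squares(lambda v:(proj("top",iso(v,L[k]))-px).ravel(),[x0[0]+68,x0[1],0])
    print(nm,r.x,r.fun.round(1)); print("scene tab, back corners",proj("scene",iso(r.x,L[[4,0,1]])).round(1))
    print("tab world",iso(r.x,L[4]))
for n,u,z in (("rack",(259,145),60),("vial",(254,210),55),("timer",(326,240),18),("beaker",(423,187),50),("petri",(193,237),30)): print(n,ray("top",u,z).round())
print(R.from_quat(np.roll(arm.state()["ee_rot"],-1)).as_matrix().round(3))
E
```

```text
a [ 5.37179188e+02 -1.94412493e+02 -1.72799712e-01] [-0.5 -0.3 -0.1  0.1 -0.1 -0.4  0.3  0.5  0.4  0.1]
scene tab, back corners [[190.6 196.5]
 [219.1 252.4]
 [171.  257.4]]
tab world [[ 470.19189589 -182.7205025    97.5       ]]
b [ 5.91696241e+02  1.85902237e+02 -1.06829133e-01] [ 0.3 -0.1 -0.2  0.4  0.1 -0.1 -0.2 -0.2]
scene tab, back corners [[322.5 181.8]
 [354.6 233.6]
 [310.8 240.6]]
tab world [[524.08389631 193.15280851  97.5       ]]
rack [641.  -3.  60.]
vial [453.  16.  55.]
timer [ 364. -191.   18.]
beaker [ 508. -471.   50.]
petri [381. 194.  30.]
[[ 0.971  0.24  -0.   ]
 [ 0.24  -0.971  0.002]
 [ 0.    -0.002 -1.   ]]
```

A, the one that is off, is at about (537, -194) with yaw -0.173. That fits to under a pixel and agrees with the scene view. Next is a small planner that prints move numbers for isolator-frame targets.

```bash
cat >> h.py <<'E'
A=[537.2,-194.4,-0.1728]
def base(t): # tool x along iso x, z down, then tilted t deg forward about tool y
    return R.from_euler("z",A[2])*R.from_euler("x",np.pi)*R.from_euler("y",t,degrees=True)
def cur():
    s=arm.state();q=R.from_quat(np.roll(s["ee_rot"],-1));p=np.array(s["tool_pos"])
    d=p-[A[0],A[1],0];i=R.from_euler("z",-A[2]).apply(d)
    print("t",round(s["clock"],2),"iso",i.round(1),"world",p.round(1),"zdir",R.from_euler("z",-A[2]).apply(q.as_matrix()[:,2]).round(3),"F",np.round(s["force"],1),"q",np.round(s["qpos"],2))
    return p,q
def plan(*T):
    p,q=cur()
    for x,y,z,t in T:
        w=iso(A,[[x,y,z]])[0];print((x,y,z,t),"shift",(q.inv().apply(w-p)/150).round(3),"turn",((q.inv()*base(t)).as_rotvec()/(np.pi/2)).round(3))
E
python3 -c "
from h import *
plan((-150,0,220,0),(-150,0,220,60))"
```

```text
t 0.1 iso [-300.5 -495.   225.8] world [ 156.1 -630.3  225.8] zdir [-0.001  0.002 -1.   ] F [-0.2 -0.9  0.1] q [ 1.59  0.5  -0.43  1.55  0.22  1.14 -0.21]
(-150, 0, 220, 0) shift [ 2.25  -2.614  0.043] turn [-0.001  0.     0.265]
(-150, 0, 220, 60) shift [ 2.25  -2.614  0.043] turn [-0.139  0.657  0.239]
```

Call:
apply_moves(
  rows=[
    [[0.2,-0.25,-0.1],[0,0,0.1],0],
    [[0.4,-0.5,-0.2],[0,0,0.2],0],
    [[0.6,-0.75,-0.2],[0,0,0.265],0],
    [[0.85,-1,-0.2],[0,0,0.265],0],
    [[0.85,-1,-0.2],[0,0,0.265],0],
    [[0.85,-1,-0.2],[0,0,0.265],0],
    [[0.85,-1,-0.2],[0,0,0.265],0],
    [[0.85,-1,-0.2],[0,0,0.265],0],
    [[0.85,-1,-0.2],[0,0,0.265],0],
    [[0.85,-1,-0.2],[0,0,0.265],0],
  ],
)

```text
clock: 1.35
tool_pos: [243.8, -454.8, 256.6]
ee_rot: [-0.0, 0.996, -0.087, -0.0]
force: [-0.6, -0.3, 0.3]
grip_width: 0.7
finger_force: 0.0
```

```bash
python3 -c "
from h import *
plan((-150,0,220,0),(-150,0,220,60))"
```

```text
t 1.35 iso [-244.3 -307.   256.6] world [ 243.8 -454.8  256.6] zdir [-0.  0. -1.] F [-0.6 -0.3  0.3] q [ 1.41  0.23 -0.44  1.85  0.11  1.09 -0.82]
(-150, 0, 220, 0) shift [ 0.626 -2.047  0.244] turn [-0.     0.    -0.001]
(-150, 0, 220, 60) shift [ 0.626 -2.047  0.244] turn [ 0.     0.667 -0.001]
```

Call:
apply_moves(
  rows=[
    [[0.1,-0.3,0],[0,0,0],0],
    [[0.2,-0.6,0],[0,0,0],0],
    [[0.31,-1,0],[0,0,0],0],
    [[0.31,-1,0],[0,0,0],0],
    [[0.31,-1,0],[0,0.1,0],0],
    [[0.31,-1,0],[0,0.2,0],0],
    [[0.31,-1,0],[0,0.3,0],0],
    [[0.31,-1,0],[0,0.3,0],0],
    [[0.31,-1,0],[0,0.3,0],0],
    [[0.31,-1,0],[0,0.3,0],0],
  ],
)

```text
clock: 2.6
tool_pos: [316.9, -315.3, 257.4]
ee_rot: [0.02, 0.969, -0.083, 0.232]
force: [0.2, -0.5, 0.2]
grip_width: 0.8
finger_force: 0.0
```

```bash
python3 -c "
from h import *
plan((-150,0,220,27),(-150,0,180,60))"
```

```text
t 2.6 iso [-196.3 -157.   257.4] world [ 316.9 -315.3  257.4] zdir [ 0.453  0.    -0.891] F [ 0.2 -0.5  0.2] q [ 1.42 -0.12 -0.39  2.29 -0.61  0.74 -0.31]
(-150, 0, 220, 27) shift [ 0.163 -1.046  0.362] turn [-0.     0.     0.001]
(-150, 0, 180, 60) shift [ 0.042 -1.047  0.6  ] turn [-0.     0.367  0.001]
```

```bash
python3 -c "
from h import *
plan((-120,-7,200,27),(-110,-7,150,50))"
```

```text
t 2.6 iso [-196.3 -157.   257.4] world [ 316.9 -315.3  257.4] zdir [ 0.453  0.    -0.891] F [ 0.2 -0.5  0.2] q [ 1.42 -0.12 -0.39  2.29 -0.61  0.74 -0.31]
(-120, -7, 200, 27) shift [ 0.281 -1.     0.572] turn [-0.     0.     0.001]
(-110, -7, 150, 50) shift [ 0.189 -1.     0.899] turn [-0.     0.256  0.001]
```

Call:
apply_moves(
  rows=[
    [[0.1,-0.3,0.1],[0,0,0],0],
    [[0.2,-0.6,0.3],[0,0,0],0],
    [[0.28,-0.8,0.5],[0,0,0],0],
    [[0.28,-1,0.57],[0,0,0],0],
    [[0.28,-1,0.57],[0,0,0],0],
    [[0.25,-1,0.7],[0,0.1,0],0],
    [[0.22,-1,0.8],[0,0.18,0],0],
    [[0.19,-1,0.9],[0,0.25,0],0],
    [[0.19,-1,0.9],[0,0.25,0],0],
    [[0.19,-1,0.9],[0,0.25,0],0],
  ],
)

```text
clock: 3.85
tool_pos: [474.1, -230.3, 231.0]
ee_rot: [0.012, 0.923, -0.069, 0.379]
force: [0.6, 0.1, -1.0]
grip_width: 0.5
finger_force: 0.0
```

```bash
python3 -c "
from h import *
plan((-110,0,80,60),(-90,0,80,60),(-60,0,80,60))"
```

```text
t 3.85 iso [-56.  -46.2 231. ] world [ 474.1 -230.3  231. ] zdir [ 0.7    0.047 -0.712] F [ 0.6  0.1 -1. ] q [ 2.13  0.2  -1.53  2.42 -1.4   0.19  0.29]
(-110, 0, 80, 60) shift [-0.961 -0.291  0.479] turn [-0.03   0.172 -0.001]
(-90, 0, 80, 60) shift [-0.866 -0.286  0.573] turn [-0.03   0.172 -0.001]
(-60, 0, 80, 60) shift [-0.723 -0.279  0.713] turn [-0.03   0.172 -0.001]
```

The forward tilt runs into the wrist joint limits (j3 to j6 are at their ends). I'll check whether a known 7-joint model matches the readings, so I can pick a reachable tilt.

```bash
cat > kin.py <<'E'
import numpy as np
from scipy.spatial.transform import Rotation as R
from scipy.optimize import least_squares
AL=np.array([0,-1,1,1,1,1,-1])*np.pi/2   # modified DH, xArm7-like
def fk(q,g):
    y,d1,d3,a3,a4,d5,a6,d7,j7=g
    a=[0,0,0,a3,a4,0,a6];d=[d1,0,d3,0,d5,0,d7]
    M=R.from_euler("z",y);p=np.zeros(3)
    for i in range(7):
        p=p+M.apply([a[i],0,0]);M=M*R.from_euler("x",AL[i]);p=p+M.apply([0,0,d[i]]);M=M*R.from_euler("z",q[i]+(j7 if i==6 else 0))
    return p,M
g0=[-np.pi,267,293,52.5,77.5,342.5,76,97+170,0]
E
python3 - <<'E'
from kin import *
Q=[[1.591,.501,-.427,1.55,.221,1.138,-.21],[1.41,.23,-.44,1.85,.11,1.09,-.82],[1.42,-.12,-.39,2.29,-.61,.74,-.31],[2.13,.2,-1.53,2.42,-1.4,.19,.29]]
P=[[156.3,-630.9,226.7],[243.8,-454.8,256.6],[316.9,-315.3,257.4],[474.1,-230.3,231]]
E=[[-.00086,.99264,.12113,-.0001],[0,.996,-.087,0],[.02,.969,-.083,.232],[.012,.923,-.069,.379]]
def f(g):
    o=[]
    for q,p,e in zip(Q,P,E):
        a,M=fk(q,g);o+=list(a-p)+list(200*(M.inv()*R.from_quat(np.roll(e,-1))).as_rotvec())
    return np.array(o)
for y in (0,1.57,3.14,-1.57):
  for j in (0,1.57,3.14,-1.57):
    g=np.array(g0);g[0]=y;g[8]=j
    r=least_squares(f,g); print(y,j,r.cost.round(1),abs(r.fun).max().round(1),r.x.round(2))
E
```

```text
0 0 246787.3 397.3 [ 7.80000e-01 -8.10000e+00  3.84500e+02 -1.11894e+03 -6.79320e+02
  1.31900e+03 -6.42290e+02 -6.29230e+02  1.96000e+00]
0 1.57 246787.3 397.3 [ 7.80000e-01 -8.10000e+00  3.84500e+02 -1.11894e+03 -6.79320e+02
  1.31900e+03 -6.42290e+02 -6.29230e+02  1.96000e+00]
0 3.14 246787.3 397.3 [ 7.80000e-01 -8.06000e+00  3.84450e+02 -1.11892e+03 -6.79310e+02
  1.31899e+03 -6.42280e+02 -6.29220e+02  1.96000e+00]
0 -1.57 246787.3 397.3 [ 7.80000e-01 -8.10000e+00  3.84500e+02 -1.11894e+03 -6.79320e+02
  1.31900e+03 -6.42290e+02 -6.29230e+02  1.96000e+00]
1.57 0 246787.3 397.3 [ 7.80000e-01 -8.07000e+00  3.84460e+02 -1.11892e+03 -6.79310e+02
  1.31899e+03 -6.42280e+02 -6.29230e+02  1.96000e+00]
1.57 1.57 246787.3 397.3 [ 7.80000e-01 -8.27000e+00  3.84680e+02 -1.11900e+03 -6.79370e+02
  1.31903e+03 -6.42300e+02 -6.29250e+02  1.96000e+00]
1.57 3.14 246787.3 397.3 [ 7.80000e-01 -8.30000e+00  3.84720e+02 -1.11902e+03 -6.79380e+02
  1.31903e+03 -6.42300e+02 -6.29260e+02  1.96000e+00]
1.57 -1.57 246787.3 397.3 [ 7.80000e-01 -8.30000e+00  3.84720e+02 -1.11902e+03 -6.79370e+02
  1.31903e
[... 467 characters left out ...]
 4.32000e+00  1.05916e+03 -1.05848e+03  1.15977e+03  7.04910e+02
 -1.10162e+03  5.96290e+02  5.37160e+02 -3.00000e-02]
-1.57 0 234724.6 411.5 [-1.96000e+00  1.05928e+03 -1.05860e+03  1.15974e+03  7.04880e+02
 -1.10154e+03  5.96260e+02  5.37120e+02 -3.00000e-02]
-1.57 1.57 234724.6 411.5 [-1.96000e+00  1.05926e+03 -1.05857e+03  1.15975e+03  7.04880e+02
 -1.10156e+03  5.96260e+02  5.37130e+02 -3.00000e-02]
-1.57 3.14 234724.6 411.5 [-1.96000e+00  1.05926e+03 -1.05858e+03  1.15975e+03  7.04880e+02
 -1.10155e+03  5.96260e+02  5.37130e+02 -3.00000e-02]
-1.57 -1.57 234724.6 411.5 [-1.96000e+00  1.05916e+03 -1.05847e+03  1.15977e+03  7.04910e+02
 -1.10163e+03  5.96290e+02  5.37160e+02 -3.00000e-02]
```

```bash
cat > kin.py <<'E'
import numpy as np, itertools
from scipy.spatial.transform import Rotation as R
from scipy.optimize import least_squares
AX="zyzyzyz"
def fk(q,s,g):
    # g: base yaw, tool yaw, then link vectors (x,z) after j1..j7
    M=R.from_euler("z",g[0]);p=np.zeros(3)
    for i in range(7):
        M=M*R.from_euler(AX[i],s[i]*q[i]);p=p+M.apply([g[2+2*i],0,g[3+2*i]])
    return p,M*R.from_euler("z",g[1])
Q=[[1.591,.501,-.427,1.55,.221,1.138,-.21],[1.41,.23,-.44,1.85,.11,1.09,-.82],[1.42,-.12,-.39,2.29,-.61,.74,-.31],[2.13,.2,-1.53,2.42,-1.4,.19,.29]]
P=[[156.3,-630.9,226.7],[243.8,-454.8,256.6],[316.9,-315.3,257.4],[474.1,-230.3,231]]
E=[[-.00086,.99264,.12113,-.0001],[0,.996,-.087,0],[.02,.969,-.083,.232],[.012,.923,-.069,.379]]
E=[R.from_quat(np.roll(e,-1)) for e in E]
E
python3 - <<'E'
from kin import *
res=[]
for s in itertools.product((1,-1),repeat=7):
  if s[1]<0: continue
  for y0 in (0,2,-2):
    r=least_squares(lambda v:np.concatenate([(fk(q,s,np.r_[v,np.zeros(14)])[1].inv()*e).as_rotvec() for q,e in zip(Q,E)]),[y0,0])
    res.append((r.cost,s,r.x.round(3)))
res.sort(key=lambda a:a[0]); [print(*a) for a in res[:6]]
E
```

```text
8.582311510279151e-05 (-1, 1, -1, 1, -1, 1, -1) [-1.000e-03  1.569e+00]
8.582311510280608e-05 (-1, 1, -1, 1, -1, 1, -1) [6.282 1.569]
8.582311510287185e-05 (-1, 1, -1, 1, -1, 1, -1) [-1.000e-03  1.569e+00]
0.24822118997481588 (1, 1, 1, 1, 1, 1, 1) [-0.15  -1.604]
0.248221189974816 (1, 1, 1, 1, 1, 1, 1) [-0.15  -1.604]
0.4211567139021406 (1, 1, -1, 1, -1, 1, 1) [2.281 1.377]
```

```bash
cat >> kin.py <<'E'
S=(-1,1,-1,1,-1,1,-1)
def full(v):
    h,d3,a3,a4,d5,a6,d7=v
    return np.r_[0,np.pi/2, 0,h, 0,0, a3,d3, a4,0, 0,d5, a6,0, 0,d7]
rl=least_squares(lambda v:np.concatenate([fk(q,S,full(v))[0]-p for q,p in zip(Q,P)]),[300,300,0,0,340,50,250])
G=full(rl.x)
lo=np.array([-2.88,-.31,-1.54,.2,-1.41,.19,-2.57]);hi=np.array([2.88,2.03,1.56,2.42,4.55,2.02,2.57])
def ik(p,M,q0=None,n=12,m=.03):
    rng=np.random.default_rng(0);best=None
    for k in range(n):
        x0=np.clip(q0,lo+m+.01,hi-m-.01) if q0 is not None and k==0 else rng.uniform(lo+m,hi-m)
        f=lambda q:np.r_[(lambda a,B:np.r_[(a-p)/100,3*(B.inv()*M).as_rotvec()])(*fk(q,S,G)),.003*(q-(q0 if q0 is not None else (lo+hi)/2))]
        r=least_squares(f,x0,bounds=(lo+m,hi-m),max_nfev=60)
        a,B=fk(r.x,S,G);e=np.linalg.norm(a-p)+200*(B.inv()*M).magnitude()
        j=np.abs(r.x-q0).max() if q0 is not None else 0
        c=(e>4)*e*100+e+j
        if best is None or c<best[0]: best=(c,e,j,r.x)
    return best[1:]
E
python3 - <<'E'
from h import *; from kin import *
print(rl.x.round(1),abs(rl.fun).max())
q0=np.array(arm.state()["qpos"])
def look(name,pt,B):
    e,j,q=ik(iso(A,[pt])[0],B,q0);print(name,"err",e.round(1),"dq",j.round(2),q.round(2))
b=R.from_euler("z",A[2])*R.from_euler("x",np.pi)
for t in (30,45,60): look(f"fwd{t}",(-60,0,88),b*R.from_euler("y",t,degrees=True))
for t in (50,70):
  for sg in (1,-1):
    for yaw in (0,90,180): # tool pointing sideways; finger's own roll
      look(f"side{sg*t} roll{yaw}",(-60,0,85),b*R.from_euler("x",sg*t,degrees=True)*R.from_euler("z",yaw,degrees=True))
E
```

```text
[176.1 502.7  42.6 -70.8 424.4  33.4 258.3] 15.974523472339172
fwd30 err 26.4 dq 1.76 [ 0.37  0.22  0.15  2.39 -1.1   0.22 -0.18]
fwd45 err 93.1 dq 2.83 [ 1.53  0.42 -1.29  2.39  1.28  0.22 -2.54]
fwd60 err 147.2 dq 5.59 [-0.36  1.18  1.53  2.39  4.19  1.7   0.41]
side50 roll0 err 0.0 dq 1.13 [ 1.18  0.73 -0.65  1.96 -0.44  1.01 -0.84]
side50 roll90 err 0.1 dq 2.3 [ 0.65  0.63  0.1   1.98 -0.81  1.25 -2.01]
side50 roll180 err 0.0 dq 1.48 [ 1.46  1.01 -1.19  1.95  0.08  0.93  1.74]
side-50 roll0 err 0.0 dq 2.83 [-0.31  0.56  0.33  2.18  0.94  0.89 -2.54]
side-50 roll90 err 0.1 dq 2.51 [ 0.07  0.54 -0.15  2.19  1.11  1.09  2.01]
side-50 roll180 err 0.0 dq 2.47 [-0.03  0.54 -0.03  2.18  1.07  1.04  0.48]
side70 roll0 err 0.0 dq 1.01 [ 1.25  0.91 -0.68  1.91 -0.57  1.17 -0.72]
side70 roll90 err 0.0 dq 2.25 [ 0.86  0.79 -0.11  1.93 -0.85  1.42 -1.96]
side70 roll180 err 0.0 dq 1.48 [ 1.54  1.34 -1.33  1.9   0.08  1.02  1.71]
side-70 roll0 err 0.0 dq 2.92 [-0.79  0.95  0.91  2.15  0.73  0.77 -2.42]
side-70 roll90 err 0.0 dq 2.58 [-0.17  0.7   0.06  2.18  1.18  1.28  1.85]
side-70 roll180 err 0.0 dq 2.61 [-0.09  0.7  -0.04  2.18  1.21  1.33  0.25]
```

```bash
cat >> h.py <<'E'
def side(t,roll): # finger pointing to iso +y for t>0
    return R.from_euler("z",A[2])*R.from_euler("x",np.pi)*R.from_euler("x",t,degrees=True)*R.from_euler("z",roll,degrees=True)
E
python3 - <<'E'
from h import *; from kin import *
W=[(-80,-90,200),(-76,-90,80),(-76,0,80),(-59,0,122),(-29,0,149),(12,0,162),(-40,0,120),(-60,0,95),(-15,0,95),(-60,-100,150),(110,-100,150),(110,0,155),(35,0,155)]
for t,r in ((80,90),(80,-90),(-80,90),(-80,-90)):
    q=np.array(arm.state()["qpos"]);print(t,r)
    for w in W:
        w=(w[0],w[1]*np.sign(t),w[2]);e,j,q=ik(iso(A,[w])[0],side(t,r),q,n=8,m=.08);print("  ",w,round(e,1),round(j,2),q.round(2))
E
```

```text
80 90
   (-80, np.int64(-90), 200) 0.0 2.37 [ 1.    0.74 -0.14  1.79 -0.82  1.75 -2.08]
   (-76, np.int64(-90), 80) 0.0 0.19 [ 0.99  0.92 -0.13  1.78 -0.78  1.64 -1.96]
   (-76, np.int64(0), 80) 0.0 0.17 [ 0.93  0.87 -0.17  1.95 -0.87  1.5  -1.91]
   (-59, np.int64(0), 122) 0.0 0.07 [ 0.88  0.81 -0.14  1.92 -0.9   1.57 -1.97]
   (-29, np.int64(0), 149) 0.0 0.08 [ 0.86  0.79 -0.15  1.84 -0.93  1.61 -2.05]
   (12, np.int64(0), 162) 0.0 0.11 [ 0.77  0.82 -0.08  1.73 -0.99  1.67 -2.1 ]
   (-40, np.int64(0), 120) 0.0 0.14 [ 0.81  0.82 -0.07  1.87 -0.94  1.62 -1.96]
   (-60, np.int64(0), 95) 0.0 0.06 [ 0.83  0.85 -0.06  1.92 -0.92  1.58 -1.9 ]
   (-15, np.int64(0), 95) 0.0 0.12 [ 0.79  0.89 -0.07  1.8  -0.95  1.61 -1.98]
   (-60, np.int64(-100), 150) 0.0 0.17 [ 0.91  0.83 -0.02  1.73 -0.85  1.77 -2.01]
   (110, np.int64(-100), 150) 0.0 0.54 [ 0.79  1.06 -0.07  1.2  -1.    1.85 -2.34]
   (110, np.int64(0), 155) 0.0 0.22 [ 0.71  0.96 -0.1   1.42 -1.05  1.71 -2.28]
   (35, np.int64(0), 155) 0.0 0.24 [ 0.83  0.86 -0.19  1.66 -0.96  1.62 -2.17]
80 -90
   (-80, np.int64(-90), 200) 0.0 1.18 [ 1.5
[... 2390 characters left out ...]
0), 149) 0.0 0.09 [-0.07  0.69 -0.06  2.09  1.26  1.54 -1.24]
   (12, np.int64(0), 162) 0.0 0.12 [-0.05  0.71 -0.05  1.98  1.27  1.56 -1.15]
   (-40, np.int64(0), 120) 0.0 0.16 [-0.08  0.74 -0.06  2.12  1.26  1.52 -1.31]
   (-60, np.int64(0), 95) 0.0 0.08 [-0.09  0.77 -0.06  2.17  1.25  1.5  -1.39]
   (-15, np.int64(0), 95) 0.0 0.12 [-0.07  0.8  -0.05  2.05  1.27  1.51 -1.3 ]
   (-60, np.int64(100), 150) 0.0 0.17 [-0.2   0.7  -0.13  2.07  1.1   1.64 -1.28]
   (110, np.int64(100), 150) 0.0 0.5 [-0.14  0.9  -0.08  1.57  1.22  1.7  -0.97]
   (110, np.int64(0), 155) 0.0 0.11 [-0.03  0.85 -0.04  1.67  1.3   1.58 -0.97]
   (35, np.int64(0), 155) 0.0 0.24 [-0.05  0.75 -0.05  1.91  1.28  1.56 -1.12]
```

A sideways approach is reachable. With the tool laid over 80° and pointing along isolator +y, the finger slides under the tab from the front, the gripper body stays outside the guard's cheeks, and every waypoint solves.

```bash
cat >> h.py <<'E'
def go(*T):
    p,q=cur()
    for x,y,z,t,r in T:
        w=iso(A,[[x,y,z]])[0];print((x,y,z,t,r),"shift",(q.inv().apply(w-p)/150).round(3),"turn",((q.inv()*side(t,r)).as_rotvec()/(np.pi/2)).round(3))
E
python3 - <<'E'
from h import *; from kin import *
go((-110,-60,240,0,-90),(-110,-60,240,40,-90),(-110,-60,240,80,-90))
q=np.array(arm.state()["qpos"])
for t in(0,20,40,60,80):
    e,j,q=ik(iso(A,[(-110,-60,240)])[0],side(t,-90),q,n=8,m=.05);print(t,round(e,1),round(j,2),q.round(2))
E
```

```text
t 3.85 iso [-56.  -46.2 231. ] world [ 474.1 -230.3  231. ] zdir [ 0.7    0.047 -0.712] F [ 0.6  0.1 -1. ] q [ 2.13  0.2  -1.53  2.42 -1.4   0.19  0.29]
(-110, -60, 240, 0, -90) shift [-0.215  0.077 -0.299] turn [ 0.364 -0.407 -0.93 ]
(-110, -60, 240, 40, -90) shift [-0.215  0.077 -0.299] turn [ 0.646 -0.055 -0.733]
(-110, -60, 240, 80, -90) shift [-0.215  0.077 -0.299] turn [ 0.868  0.298 -0.473]
0 0.0 1.66 [ 1.39  0.26 -1.05  1.99  0.26  1.03  0.04]
20 0.0 0.19 [ 1.56  0.45 -1.19  1.93  0.08  1.12  0.18]
40 0.0 0.2 [ 1.63  0.65 -1.24  1.89 -0.07  1.2   0.26]
60 0.0 0.18 [ 1.64  0.82 -1.21  1.87 -0.25  1.27  0.37]
80 0.0 0.2 [ 1.65  1.02 -1.23  1.88 -0.39  1.32  0.42]
```

Call:
apply_moves(
  rows=[
    [[-0.02,0,-0.03],[0.06,-0.01,-0.07],0],
    [[-0.05,0.02,-0.08],[0.13,-0.01,-0.15],0],
    [[-0.1,0.04,-0.15],[0.19,-0.02,-0.22],0],
    [[-0.15,0.06,-0.25],[0.26,-0.02,-0.29],0],
    [[-0.2,0.08,-0.3],[0.32,-0.03,-0.37],0],
    [[-0.215,0.08,-0.3],[0.39,-0.03,-0.44],0],
    [[-0.215,0.08,-0.3],[0.45,-0.04,-0.51],0],
    [[-0.215,0.08,-0.3],[0.52,-0.04,-0.59],0],
    [[-0.215,0.08,-0.3],[0.58,-0.05,-0.66],0],
    [[-0.215,0.08,-0.3],[0.646,-0.055,-0.733],0],
  ],
)

```text
clock: 5.1
tool_pos: [416.6, -237.3, 237.9]
ee_rot: [-0.222, 0.72, 0.603, 0.261]
force: [0.1, -0.4, 0.5]
grip_width: 0.3
finger_force: 0.0
```

Run:
```python
from h import *
go((-125,-40,220,40,-90),(-125,-40,200,80,-90))
```

```text
t 5.1 iso [-111.4  -63.   237.9] world [ 416.6 -237.3  237.9] zdir [-0.003  0.643 -0.766] F [ 0.1 -0.4  0.5] q [ 1.55  0.68 -0.99  1.73 -0.08  1.32  0.44]
(-125, -40, 220, 40, -90) shift [ 0.04 -0.09  0.19] turn [-0.002 -0.    -0.003]
(-125, -40, 200, 80, -90) shift [-0.046 -0.09   0.293] turn [-0.001  0.444 -0.003]
```

Call:
apply_moves(
  rows=[
    [[0,-0.03,0.1],[0,0.09,0],0],
    [[-0.02,-0.06,0.2],[0,0.18,0],0],
    [[-0.046,-0.09,0.29],[0,0.27,0],0],
    [[-0.046,-0.09,0.29],[0,0.36,0],0],
    [[-0.046,-0.09,0.29],[0,0.444,0],0],
    [[-0.046,-0.09,0.29],[0,0.444,0],0],
    [[-0.046,-0.09,0.29],[0,0.444,0],0],
    [[-0.046,-0.09,0.29],[0,0.444,0],0],
    [[-0.046,-0.09,0.29],[0,0.444,0],0],
    [[-0.046,-0.09,0.29],[0,0.444,0],0],
  ],
)

```text
clock: 6.35
tool_pos: [407.1, -210.3, 201.2]
ee_rot: [-0.414, 0.588, 0.491, 0.491]
force: [-1.3, 0.1, -0.5]
grip_width: 0.1
finger_force: 0.0
```

Run:
```python
from h import *
go((-125,0,78,80,-90),(-76,0,78,80,-90))
cv2.imwrite("pics/a.png",imaging.capture("scene")[100:300,60:340,::-1].repeat(2,0).repeat(2,1))
```

```text
t 6.35 iso [-125.4  -38.   201.2] world [ 407.1 -210.3  201.2] zdir [ 0.003  0.985 -0.175] F [-1.3  0.1 -0.5] q [ 1.6   1.18 -0.94  1.62 -0.26  1.52  0.59]
(-125, 0, 78, 80, -90) shift [-0.765  0.005  0.393] turn [ 0.002  0.001 -0.003]
(-76, 0, 78, 80, -90) shift [-0.763  0.332  0.394] turn [ 0.002  0.001 -0.003]
```

View pics/a.png

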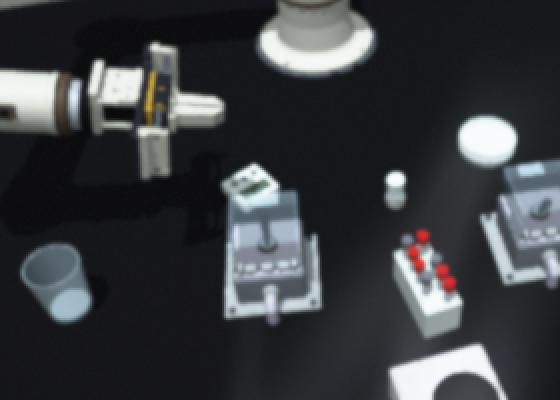

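The finger lies sideways at crop (220,105), clear of everything, and the arm is well away from the beaker at (58,275). I'll descend in front of the tab, then slide under it.

Call:
apply_moves(
  rows=[
    [[-0.1,0,0.1],[0,0,0],0],
    [[-0.25,0,0.2],[0,0,0],0],
    [[-0.4,0,0.3],[0,0,0],0],
    [[-0.55,0,0.39],[0,0,0],0],
    [[-0.7,0,0.39],[0,0,0],0],
    [[-0.77,0,0.39],[0,0,0],0],
    [[-0.77,0.1,0.39],[0,0,0],0],
    [[-0.77,0.2,0.39],[0,0,0],0],
    [[-0.77,0.3,0.39],[0,0,0],0],
    [[-0.77,0.3,0.39],[0,0,0],0],
  ],
)

```text
clock: 7.65
tool_pos: [459.2, -180.6, 77.5]
ee_rot: [-0.414, 0.587, 0.492, 0.492]
force: [-0.7, 0.1, -1.0]
grip_width: 0.6
finger_force: 0.0
```

Run:
```python
from h import *
go((-66,0,78,80,-90),(-66,0,86,80,-90),(-55,0,122,80,-90))
i=imaging.capture("scene")[160:260,110:250,::-1];t=imaging.capture("top")[140:240,265:405,::-1]
cv2.imwrite("pics/b.png",np.hstack([cv2.resize(k,None,fx=2.8,fy=2.8,interpolation=2) for k in(i,t)]))
```

```text
t 7.65 iso [-79.3   0.2  77.5] world [ 459.2 -180.6   77.5] zdir [ 0.002  0.985 -0.173] F [-0.7  0.1 -1. ] q [ 1.46  1.38 -0.87  1.53 -0.19  1.4   0.66]
(-66, 0, 78, 80, -90) shift [ 0.003  0.088 -0.002] turn [ 0.001 -0.    -0.002]
(-66, 0, 86, 80, -90) shift [ 0.056  0.088 -0.011] turn [ 0.001 -0.    -0.002]
(-55, 0, 122, 80, -90) shift [ 0.292  0.161 -0.052] turn [ 0.001 -0.    -0.002]
```

View pics/b.png

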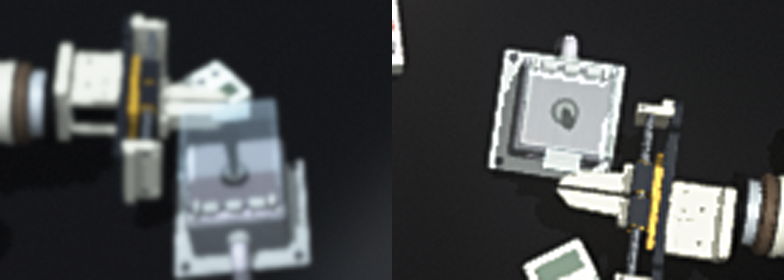

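The finger is tapered, and its tip lies below and in front of the tab (tab at about (565,160) in the right half). I'll slide it in and lift along the hinge arc.

Call:
apply_moves(
  rows=[
    [[0,0.06,0.04],[0,0,0],0],
    [[0,0.1,0.04],[0,0,0],0],
    [[0.055,0.1,0.03],[0,0,0],0],
    [[0.12,0.12,0.02],[0,0,0],0],
    [[0.183,0.147,0.01],[0,0,0],0],
    [[0.24,0.18,0],[0,0,0],0],
    [[0.295,0.215,-0.01],[0,0,0],0],
    [[0.34,0.26,-0.02],[0,0,0],0],
    [[0.39,0.305,-0.03],[0,0,0],0],
    [[0.39,0.305,-0.03],[0,0,0],0],
  ],
)

```text
clock: 9.0
tool_pos: [504.6, -183.3, 135.7]
ee_rot: [-0.414, 0.588, 0.491, 0.492]
force: [-0.8, 0.5, -0.5]
grip_width: 0.4
finger_force: 0.0
```

Run:
```python
from h import *
go((-17,6,149,80,-90),(0,6,157,80,-90),(22,6,162,80,-90))
i=imaging.capture("scene")[160:260,110:250,::-1];t=imaging.capture("top")[140:240,265:405,::-1]
cv2.imwrite("pics/c.png",np.hstack([cv2.resize(k,None,fx=2.8,fy=2.8,interpolation=2) for k in(i,t)]))
```

```text
t 9.0 iso [-34.1   5.3 135.7] world [ 504.6 -183.3  135.7] zdir [ 0.003  0.985 -0.173] F [-0.8  0.5 -0.5] q [ 1.41  1.32 -0.93  1.49 -0.25  1.43  0.58]
(-17, 6, 149, 80, -90) shift [ 0.089  0.113 -0.011] turn [ 0.002 -0.001 -0.002]
(0, 6, 157, 80, -90) shift [ 0.141  0.227 -0.02 ] turn [ 0.002 -0.001 -0.002]
(22, 6, 162, 80, -90) shift [ 0.175  0.373 -0.025] turn [ 0.002 -0.001 -0.002]
```

View pics/c.png

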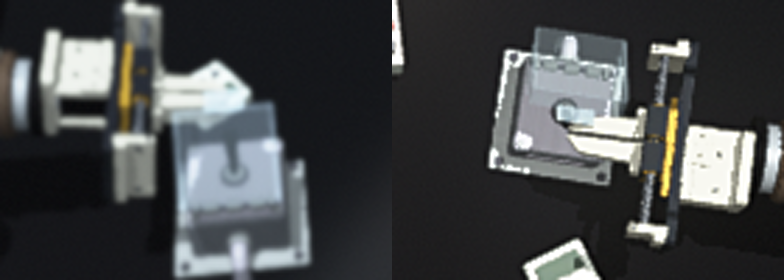

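The guard is up at about 0.6 rad with its tab resting on the finger. I'll keep following the arc.

Call:
apply_moves(
  rows=[
    [[0.045,0.055,-0.005],[0,0,0],0],
    [[0.09,0.113,-0.01],[0,0,0],0],
    [[0.115,0.17,-0.015],[0,0,0],0],
    [[0.14,0.227,-0.02],[0,0,0],0],
    [[0.16,0.3,-0.025],[0,0,0],0],
    [[0.175,0.37,-0.025],[0,0,0],0],
    [[0.175,0.4,-0.025],[0,0,0],0],
    [[0.175,0.43,-0.025],[0,0,0],0],
    [[0.175,0.43,-0.025],[0,0,0],0],
    [[0.175,0.43,-0.025],[0,0,0],0],
  ],
)

```text
clock: 10.35
tool_pos: [564.8, -193.0, 161.3]
ee_rot: [-0.417, 0.586, 0.491, 0.491]
force: [-9.5, 0.4, 3.4]
grip_width: 0.5
finger_force: 4.1
```

Run:
```python
from h import *
go((-40,6,150,80,-90),(-55,6,97,80,-90))
i=imaging.capture("scene")[160:260,110:250,::-1];t=imaging.capture("top")[120:220,265:405,::-1]
cv2.imwrite("pics/d.png",np.hstack([cv2.resize(k,None,fx=2.8,fy=2.8,interpolation=2) for k in(i,t)]))
```

```text
t 10.35 iso [ 27.    6.2 161.3] world [ 564.8 -193.   161.3] zdir [-0.003  0.985 -0.17 ] F [-9.5  0.4  3.4] q [ 1.32  1.33 -0.95  1.36 -0.28  1.47  0.51]
(-40, 6, 150, 80, -90) shift [-0.077 -0.446  0.013] turn [-0.002 -0.002 -0.004]
(-55, 6, 97, 80, -90) shift [-0.426 -0.544  0.074] turn [-0.002 -0.002 -0.004]
```

View pics/d.png

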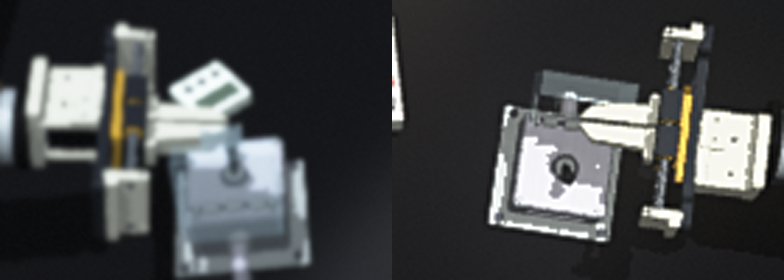

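The guard is fully back at its stop (9.5 N, gentle) and the lever is still off. I'll back off and go down in front of the lever.

Call:
apply_moves(
  rows=[
    [[0,-0.15,0],[0,0,0],0],
    [[0,-0.3,0],[0,0,0],0],
    [[-0.03,-0.45,0.01],[0,0,0],0],
    [[-0.1,-0.54,0.02],[0,0,0],0],
    [[-0.2,-0.58,0.04],[0,0,0],0],
    [[-0.3,-0.58,0.06],[0,0,0],0],
    [[-0.42,-0.58,0.07],[0,0,0],0],
    [[-0.42,-0.58,0.07],[0,0,0],0],
    [[-0.42,-0.58,0.07],[0,0,0],0],
    [[-0.42,-0.58,0.07],[0,0,0],0],
  ],
)

```text
clock: 11.7
tool_pos: [481.9, -179.1, 98.2]
ee_rot: [-0.414, 0.588, 0.491, 0.492]
force: [0.1, -0.2, 0.4]
grip_width: 0.4
finger_force: 0.0
```

Run:
```python
from h import *
go((-35,6,99,80,-90),(-15,6,99,80,-90),(-5,6,99,80,-90))
```

```text
t 11.7 iso [-57.1   5.6  98.2] world [ 481.9 -179.1   98.2] zdir [ 0.003  0.985 -0.173] F [ 0.1 -0.2  0.4] q [ 1.44  1.36 -0.89  1.52 -0.22  1.41  0.63]
(-35, 6, 99, 80, -90) shift [0.006 0.147 0.002] turn [ 0.002 -0.001 -0.002]
(-15, 6, 99, 80, -90) shift [0.007 0.281 0.003] turn [ 0.002 -0.001 -0.002]
(-5, 6, 99, 80, -90) shift [0.007 0.347 0.003] turn [ 0.002 -0.001 -0.002]
```

Call:
apply_moves(
  rows=[
    [[0,0.06,0],[0,0,0],0],
    [[0,0.12,0],[0,0,0],0],
    [[0,0.17,0],[0,0,0],0],
    [[0,0.21,0],[0,0,0],0],
    [[0,0.25,0],[0,0,0],0],
    [[0,0.29,0],[0,0,0],0],
    [[0,0.33,0],[0,0,0],0],
    [[0,0.33,0],[0,0,0],0],
    [[0,0.1,0],[0,0,0],0],
    [[0,-0.1,0],[0,0,0],0],
  ],
)

```text
clock: 12.95
tool_pos: [465.8, -176.0, 97.4]
ee_rot: [-0.414, 0.588, 0.491, 0.492]
force: [0.4, -0.3, 0.8]
grip_width: 0.6
finger_force: 0.0
```

Run:
```python
from h import *
go((-70,-60,200,80,-90),(-70,-80,210,80,-90))
i=imaging.capture("scene")[160:260,110:250,::-1];t=imaging.capture("top")[120:220,265:405,::-1]
cv2.imwrite("pics/e.png",np.hstack([cv2.resize(k,None,fx=2.8,fy=2.8,interpolation=2) for k in(i,t)]))
```

```text
t 12.95 iso [-73.5   5.8  97.4] world [ 465.8 -176.    97.4] zdir [ 0.002  0.985 -0.173] F [ 0.4 -0.3  0.8] q [ 1.46  1.35 -0.89  1.55 -0.21  1.4   0.64]
(-70, -60, 200, 80, -90) shift [ 0.598  0.022 -0.55 ] turn [ 0.001 -0.001 -0.003]
(-70, -80, 210, 80, -90) shift [ 0.641  0.022 -0.693] turn [ 0.001 -0.001 -0.003]
```

View pics/e.png

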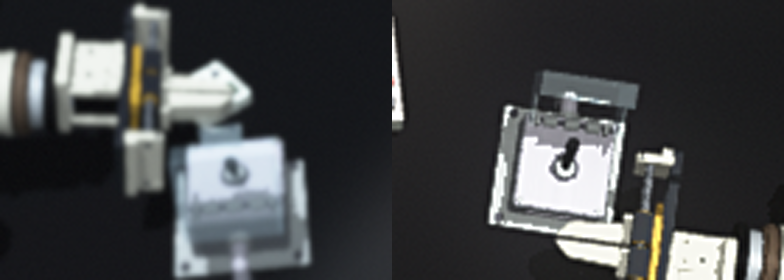

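The lever is now on: in the top view its end (572,145) lies beyond the ring at (563,170). The guard is still open. I'll go up and over to the back.

Call:
apply_moves(
  rows=[
    [[0.15,0,-0.03],[0,0,0],0],
    [[0.35,0,-0.06],[0,0,0],0],
    [[0.55,0,-0.1],[0,0,0],0],
    [[0.75,0,-0.13],[0,0,0],0],
    [[0.85,0.1,-0.17],[0,0,0],0],
    [[0.85,0.35,-0.17],[0,0,0],0],
    [[0.85,0.65,-0.17],[0,0,0],0],
    [[0.85,0.95,-0.17],[0,0,0],0],
    [[0.85,1,-0.17],[0,0,0],0],
    [[0.85,1,-0.17],[0,0,0],0],
  ],
)

```text
clock: 14.3
tool_pos: [615.0, -205.0, 227.2]
ee_rot: [-0.415, 0.587, 0.491, 0.492]
force: [0.1, -0.3, 0.5]
grip_width: 0.4
finger_force: 0.0
```

Run:
```python
from h import *
go((120,0,220,80,-90),(120,0,157,80,-90),(85,0,157,80,-90))
```

```text
t 14.3 iso [ 78.5   3.  227.2] world [ 615.  -205.   227.2] zdir [ 0.001  0.985 -0.172] F [ 0.1 -0.3  0.5] q [ 1.25  1.28 -0.98  1.24 -0.34  1.53  0.42]
(120, 0, 220, 80, -90) shift [-0.049  0.277 -0.011] turn [ 0.001 -0.001 -0.003]
(120, 0, 157, 80, -90) shift [-0.463  0.279  0.061] turn [ 0.001 -0.001 -0.003]
(85, 0, 157, 80, -90) shift [-0.464  0.045  0.061] turn [ 0.001 -0.001 -0.003]
```

Call:
apply_moves(
  rows=[
    [[0,0.15,0],[0,0,0],0],
    [[-0.03,0.28,0],[0,0,0],0],
    [[-0.15,0.28,0.02],[0,0,0],0],
    [[-0.3,0.28,0.04],[0,0,0],0],
    [[-0.46,0.28,0.06],[0,0,0],0],
    [[-0.46,0.28,0.06],[0,0,0],0],
    [[-0.46,0.2,0.06],[0,0,0],0],
    [[-0.46,0.12,0.06],[0,0,0],0],
    [[-0.46,0.05,0.06],[0,0,0],0],
    [[-0.46,0.05,0.06],[0,0,0],0],
  ],
)

```text
clock: 15.55
tool_pos: [620.2, -211.0, 157.6]
ee_rot: [-0.414, 0.588, 0.49, 0.492]
force: [-0.2, -1.3, 0.1]
grip_width: 0.3
finger_force: 0.1
```

Run:
```python
from h import *
go((60,0,157,80,-90),(25,0,157,80,-90))
```

```text
t 15.55 iso [ 84.6  -2.  157.6] world [ 620.2 -211.   157.6] zdir [ 0.004  0.985 -0.173] F [-0.2 -1.3  0.1] q [ 1.22  1.37 -0.94  1.19 -0.29  1.52  0.47]
(60, 0, 157, 80, -90) shift [-0.003 -0.164  0.014] turn [ 0.002 -0.    -0.003]
(25, 0, 157, 80, -90) shift [-0.004 -0.398  0.013] turn [ 0.002 -0.    -0.003]
```

Call:
apply_moves(
  rows=[
    [[0,-0.06,0],[0,0,0],0],
    [[0,-0.12,0],[0,0,0],0],
    [[0,-0.18,0],[0,0,0],0],
    [[0,-0.24,0],[0,0,0],0],
    [[0,-0.3,0],[0,0,0],0],
    [[0,-0.35,0],[0,0,0],0],
    [[0,-0.4,0],[0,0,0],0],
    [[0,-0.4,0],[0,0,0],0],
    [[0,-0.4,0],[0,0,0],0],
    [[0.1,-0.4,0],[0,0,0],0],
  ],
)

```text
clock: 16.8
tool_pos: [562.3, -196.9, 171.9]
ee_rot: [-0.415, 0.588, 0.49, 0.492]
force: [0.9, 0.9, 0.8]
grip_width: 1.0
finger_force: 0.0
```

Run:
```python
from h import *
go((25,0,240,80,-90))
i=imaging.capture("scene")[160:260,110:250,::-1];t=imaging.capture("top")[120:220,265:405,::-1]
cv2.imwrite("pics/f.png",np.hstack([cv2.resize(k,None,fx=2.8,fy=2.8,interpolation=2) for k in(i,t)]))
```

```text
t 16.8 iso [ 25.2   1.8 171.9] world [ 562.3 -196.9  171.9] zdir [ 0.003  0.985 -0.172] F [0.9 0.9 0.8] q [ 1.33  1.31 -0.95  1.36 -0.29  1.48  0.51]
(25, 0, 240, 80, -90) shift [ 0.445 -0.004 -0.09 ] turn [ 0.002 -0.001 -0.004]
```

View pics/f.png

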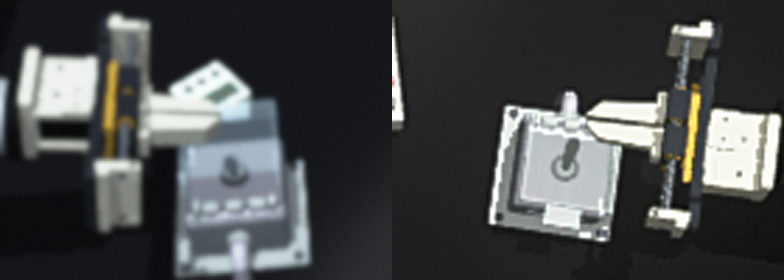

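The guard is shut (tab at (563,217) in the top crop) and the lever is on. I'll lift clear, let things settle and hand in.

Call:
apply_moves(
  rows=[
    [[0.15,0,-0.03],[0,0,0],0],
    [[0.3,0,-0.06],[0,0,0],0],
    [[0.45,0,-0.09],[0,0,0],0],
    [[0.45,0,-0.09],[0,0,0],0],
    [[0.45,0,-0.09],[0,0,0],0],
    [[0.45,0,-0.09],[0,0,0],0],
    [[0.45,0,-0.09],[0,0,0],0],
    [[0.45,0,-0.09],[0,0,0],0],
    [[0.45,0,-0.09],[0,0,0],0],
    [[0.45,0,-0.09],[0,0,0],0],
  ],
)

```text
clock: 18.15
tool_pos: [562.4, -198.8, 241.2]
ee_rot: [-0.414, 0.588, 0.49, 0.492]
force: [-0.2, 0.5, -0.0]
grip_width: 0.3
finger_force: 0.0
```

```bash
python3 -c "
from h import *
cur();print(arm.close_job())"
```

```text
t 18.15 iso [ 25.6   0.  241.2] world [ 562.4 -198.8  241.2] zdir [ 0.003  0.985 -0.172] F [-0.2  0.5 -0. ] q [ 1.35  1.22 -1.    1.38 -0.34  1.51  0.44]
the job is handed in; nothing more can be done
None
```

Job handed in at 18 s: isolator A's guard was flipped back, its lever thrown to on and the guard dropped shut, as the last pictures show; nothing else was touched as far as I could see, and the hand-in returned no verdict.

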